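# Index a parts carousel to its empty compartment and seat it on the pawl

### The job

Turn the parts carousel clockwise by its hand pegs until the marked, empty compartment stands in the window of the fixed hood and the spring pawl has clicked in behind its tooth, then draw the wheel back until that tooth bears firmly, but without being forced, on the pawl, and let go. Leave the pawl itself and the things lying around alone.

Things in the scene. Friction and masses are not known exactly. Their poses are not given: they have to be found in the camera images.
- carousel: Bench parts carousel: white base plate 280 x 360 x 12 mm, fixed to the bench, with a wheel on an upright axis. Origin on the bench under that axis; x points level to the middle of the hood's window, z up. The wheel's tray has eight 45-degree compartments: green outer wall of 87 mm radius, top 84 mm above the bench, floor at 54 mm. Except for the pegs (115 mm) all of it is below 105 mm.
- window (a point): Middle of the window in the fixed white hood, 57 mm from the axis, 94 mm above the bench. The hood is a plate of 86 mm radius on the central spindle, over the tray; it covers 63 degrees either side of the carousel's x, and its one window is as wide as a compartment.
- wheel (a joint): Turn of the wheel, rad: grows clockwise seen from above; 0 with the marked compartment centred in the window, within 0.05 of 0 when seated. Steady drag 0.3 N m (2.5 N at a peg); stays where left. Eight ratchet teeth round the rim, 45 degrees apart, click past the spring pawl clockwise; turned back, the tooth last passed runs onto the pawl and stops the wheel.
- mark (a point): Top of the round-headed steel button, 16 mm across and 7 mm high, on the floor of the marked compartment, 58 mm from the axis, 61 mm above the bench. That compartment is the only empty one: the other seven hold small turned parts.
- peg0 (a point): Top centre of a hand peg: upright black pin 14 mm in diameter on the wheel's rim, 120 mm from the axis, rising from 54 to 115 mm above the bench, in plain view outside the hood, 26 mm clear of the tray wall. Seen from above it stands 22.5 degrees anticlockwise of the marked compartment's middle.
- peg1 (a point): A like hand peg, 112.5 degrees anticlockwise of the marked compartment's middle.
- peg2 (a point): A like hand peg, 202.5 degrees anticlockwise of the marked compartment's middle.
- peg3 (a point): A like hand peg, 292.5 degrees anticlockwise of the marked compartment's middle.
- catch (a point): Middle of the steep face of the marked compartment's ratchet tooth, at the rim 90 degrees anticlockwise of that compartment's middle, 135.5 mm from the axis, 44 mm above the bench. Teeth are 9 mm deep (rim radius 130 to 139 mm).
- pawl_block: Steel block beside the rim, bolted to the base plate up to 6 mm either way along the rim, as adjusted; up to 55 mm above the bench. Origin 12 mm above the bench, under the pawl's pivot; axes parallel to the carousel's: x as the rim moves clockwise, y away from the wheel. The pawl's end face is at x = 60 mm: seated, catch is at x = 60, y = -14 mm here. Not to be touched.
- pawl (a joint): Lift of the spring pawl, a steel finger 60 mm long, rad: 0 dropped in behind a tooth, about 0.12 on a tooth's tip. It drops when the tooth is 2 to 3 mm past its end. The tooth bears firmly on it from 6 N, and is forced above 20 N.
- spray_bottle: Blue spray bottle with white head, 66 mm across and 198 mm high, standing; origin under it. Bystander.
- rest_block: Black rubber rest block 100 x 65 x 22 mm; origin under it. Bystander.
- wrench: Steel open-ended wrench lying on the bench. Bystander.

How it is judged:
On the way, in this order (a step that is already met when the one before it is completed fails the run):
1. the marked compartment's tooth has passed the pawl, which has dropped in behind it (x of catch in the frame of pawl_block between 0.0585 and 0.125 m and y of catch in the frame of pawl_block between -0.05 and -0.005 m and value of joint pawl below 0.03 rad), for 0.1 s.
2. the tooth is drawn back onto the pawl and bears on it with at least 6 N (x of catch in the frame of pawl_block between 0.0565 and 0.0635 m and y of catch in the frame of pawl_block between -0.022 and -0.008 m and contact force between carousel and pawl_block above 6 N and value of joint pawl below 0.03 rad), for 0.1 s.
At the end, for the whole second after the job is handed in: The marked compartment stands in the window (button within 8 mm of its middle), its tooth's face within 3.5 mm of the end of the dropped pawl, after having borne on it with 6 to 20 N; the wheel is at rest and let go (x of catch in the frame of pawl_block between 0.0565 and 0.0635 m and y of catch in the frame of pawl_block between -0.022 and -0.008 m and horizontal distance between mark and window below 0.008 m and value of joint pawl below 0.03 rad and velocity of joint wheel between -0.05 and 0.05 rad/s); the robot touches nothing.
It fails at once if the wheel is forced against the pawl: more than 20 N (contact force between carousel and pawl_block above 20 N).
It fails at once if the robot touches the pawl or its block (contact force between any of the fingers, the arm and pawl_block above 1.5 N).
It fails at once if the bottle, the rest block or the wrench is moved by more than 20 mm (distance of any of spray_bottle, rest_block, wrench from where it was at the start of the episode above 0.02 m).
It also fails if it takes over 61 s, if anything falls off the work surface, if the arm or the gripper's body presses on something with over 40 N, if the wrist force passes 120 N, or if a joint passes its speed limit or range.

### The arm

A 6-joint arm with a two-finger parallel gripper is mounted at the origin on the work surface. World frame = base frame: x ahead of the robot, y to its left, z up, the work surface at z = 0. Lengths are in m, angles in rad, forces in N, time in s.
With the tool pointing down it reaches from about 0.225 to 0.875 m from the base axis. Payload 3.4 kg.
Tool frame: the origin (TCP) lies at the very end of the fingers, on their centre line; the grasp point (between the pads) lies 19 mm behind it; z points along the fingers, y is the line along which they close (so a half turn about z gives the same grasp; the last joint's range is limited). The gripper opens to 85 mm and grips with 20 to 120 N. Pads are 22 mm wide; open, the fingers measure 114 mm over their backs; the gripper's body (76 mm by 85 mm) begins 54 mm behind the grasp point. The pads swing forward as they close: fully open they stand 13 mm farther back than shut.
Start: joints at [0.992, 0.276, 1.505, -0, 1.361, -0.121], TCP at [0.254, 0.516, 0.231] pointing down, gripper open.
Joint ranges: [-2.89, 2.89], [-0.75, 2.08], [0.22, 2.7], [-1.18, 4.32], [0.11, 2.71], [-2.7, 2.7]. Speed limits (rad/s): [2.57, 2.57, 3.14, 3.14, 3.14, 3.14].

### API

Orientations are given as a unit quaternion [w, x, y, z].
In Python, from rig import readout, vision, manip gives the robot as it stands.
- The arm moves only by the shell command python3 -m handwheel 'ROWS' [FORCE]. ROWS is JSON, a list of rows, each a list of 3 entries, a list of its own where there are three numbers: the shift along the tool's x, y, z in mm, then the turn, a rotation vector about the tool's x, y, z in units of 6 degrees (1.0 is 6 degrees), then the closure, from -1 (fully open) to 1 (shut), so that 0 is half open. A call has 1 to 20 rows; each row shifts and turns the commanded pose from where the row before left it, along the tool's axes as they then stand; what a row does not reach is not made up. A row lasts 1/8 s, in which the tool goes at most 62.5 mm and 10.7 degrees, less where a joint would pass 70% of its speed; a pose out of reach is approached as far as the arm can. A call is refused whole if a number of a shift passes 62.5 or a number of a turn 1, either way. A call with a gripper value outside its range is refused whole. The fingers move at their own pace and stop on an object; FORCE is the grip in N (left out, the last holds). Time passes only in rows, so rows that do not move let the fingers close. It gives the time, the measured TCP pose, the force, the opening and the grip force at its end, in the units of the state.
- readout.get_state(): the state, without advancing time (a new reading comes with each control period).
- vision.get_image(name): name is "scene" or "side" or "wrist"; returns the picture (400x640x3 uint8, blue, green, red); there is no depth.
- vision.camera_params(name): a dict with "intrinsics" (3x3 intrinsics, pixels), "dist" ([k1, k2, p1, p2, k3] as OpenCV has them; the pictures are not rectified), "rvec" (rotation vector, rad) and "tvec" (3), from world to camera coordinates, as OpenCV has them; the wrist camera has in their place "hand_eye" (4x4, takes a point from camera to tool coordinates, whose origin is the TCP and whose axes are the flange's). Camera axes: x right, y down, z forward; pixel columns grow to the right and rows downward; lengths in m; the calibration is good to about 2 mm. A picture is of the moment at which its call begins: read the wrist's pose just before it. camera_params takes no time and is no camera call.
- manip.sign_off(): hands the job in; it is judged then, once.
The state is a dict: "clock": time; "qpos": joint angles; "qd": joint speeds; "effort": joint torques, N m; "position": TCP position; "ee_rot": TCP orientation; "contact_force": force on the tool from outside, world axes, zero at the start; "moment": the same for the moment, N m; "width": finger opening in m; "gripper_force": force on a finger pad.
Only numpy, scipy, OpenCV 4.12 (cv2) and the standard library are available. Lean on these libraries where they do the work, as an engineer would, in place of code of your own. Each camera call takes 0.05 s, during which the arm holds its last target. There are 200 camera calls.

## Working session

There is one attempt and no reset: what is moved stays moved. The work goes in short steps, Python scripts to look and compute and a shell command to move; the robot and the scene stay as the last step left them, time stands still between calls to the robot, and variables do not carry over. Pictures are saved under pics/ and viewed, at most 10 in all, crops included, and the job is handed in when it is done.

```bash
mkdir -p pics; ls; python3 - <<'E'
from rig import readout, vision
import cv2,json
print(readout.get_state())
for n in ("scene","side"):
    cv2.imwrite(f"pics/{n}0.png",vision.get_image(n)); print(n,vision.camera_params(n))
print(vision.camera_params("wrist"))
E
```

```text
pics
{'clock': 0.0, 'qpos': array([ 9.91977909e-01,  2.76575152e-01,  1.50615360e+00,  1.85767595e-05,
        1.36068445e+00, -1.20998486e-01]), 'qd': array([ 6.31281603e-05,  2.48377500e-03,  5.98024906e-04,  3.02549882e-04,
       -7.34408109e-04,  4.26646048e-04]), 'effort': array([ 9.86648556e-04, -4.16760814e+01, -2.45800692e+01, -1.18270427e-04,
        1.10330171e-02, -1.03466351e-05]), 'position': array([0.25384982, 0.51533566, 0.23044287]), 'ee_rot': array([-3.20584804e-04,  2.26917860e-01,  9.73913475e-01, -8.52001985e-04]), 'contact_force': array([ 0.12074382,  0.13085901, -0.85254884]), 'moment': array([-0.00747009, -0.0115214 ,  0.00058524]), 'gripper_force': 0.0, 'width': 0.08547738770284187}
scene {'intrinsics': array([[402.75419829,   0.        , 318.25742178],
       [  0.        , 402.75419829, 208.41872301],
       [  0.        ,   0.        ,   1.        ]]), 'dist': array([0.01578644, 0.        , 0.        , 0.        , 0.        ]), 'rvec': array([ 2.02654142,  1.11259914, -0.52651878]), 'tvec': array([-0.29090745, -0.2130144 ,  1.59513008])}
side {'intrinsics'
[... 253 characters left out ...]
[ 0.28260367, -2.87752188,  1.00638717]), 'tvec': array([0.51259784, 0.1552391 , 1.25334517])}
{'intrinsics': array([[334.02369046,   0.        , 318.8942833 ],
       [  0.        , 334.02369046, 200.28391033],
       [  0.        ,   0.        ,   1.        ]]), 'dist': array([-0.06471994,  0.        ,  0.        ,  0.        ,  0.        ]), 'hand_eye': array([[-8.90661447e-04, -9.54568357e-01, -2.97990701e-01,
         7.65643926e-02],
       [ 9.99999307e-01, -1.07944065e-03,  4.68937641e-04,
        -1.48620589e-04],
       [-7.69296310e-04, -2.97990077e-01,  9.54568658e-01,
        -1.41961607e-01],
       [ 0.00000000e+00,  0.00000000e+00,  0.00000000e+00,
         1.00000000e+00]])}
```

View pics/scene0.png

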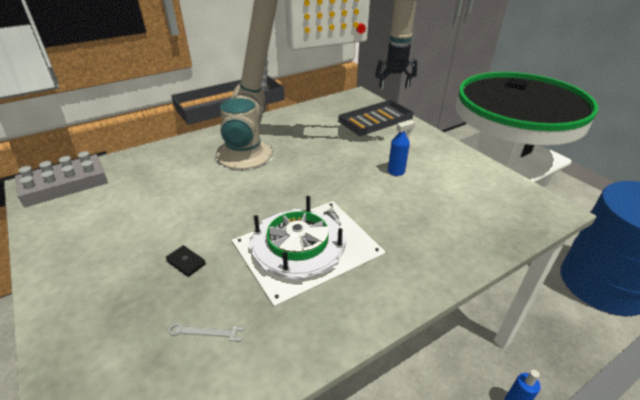

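View pics/side0.png

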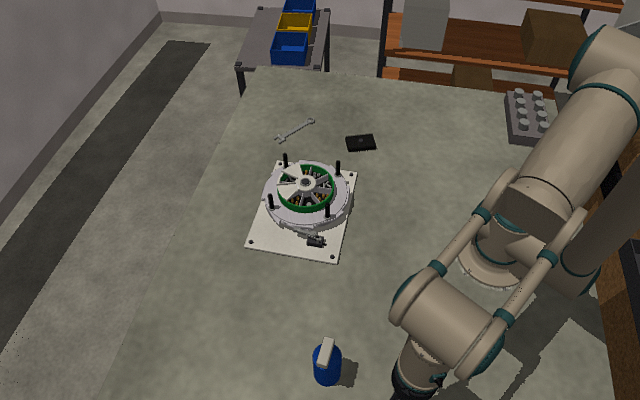

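The scene view shows the carousel around (297,240), with peg tops near (257,217), (308,198), (340,230) and (285,253), and the pawl block near (333,214). The side view shows the carousel around (305,190) and the pawl block near (315,240). I'll triangulate the pegs and take enlarged crops of both views.

```bash
cat > h.py <<'E'
import cv2, numpy as np
from rig import readout, vision
from scipy.spatial.transform import Rotation as R
def campose(n, st=None):
    c=vision.camera_params(n); K,d=c["intrinsics"],c["dist"]
    if n=="wrist":
        q=st["ee_rot"]; Rt=R.from_quat([q[1],q[2],q[3],q[0]]).as_matrix()
        H=c["hand_eye"]; Rc=Rt@H[:3,:3]; o=Rt@H[:3,3]+st["position"]
    else:
        Rc=cv2.Rodrigues(c["rvec"])[0].T; o=-Rc@c["tvec"]
    return K,d,Rc,o
def ray(n,uv,st=None):
    K,d,Rc,o=campose(n,st)
    p=cv2.undistortPoints(np.array([[uv]],float),K,d)[0,0]
    return o,Rc@np.array([p[0],p[1],1])
def onplane(n,uv,z,st=None):
    o,r=ray(n,uv,st); return o+r*(z-o[2])/r[2]
def proj(n,P,st=None):
    K,d,Rc,o=campose(n,st)
    rv=cv2.Rodrigues(Rc.T)[0]; return cv2.projectPoints(np.array(P,float).reshape(-1,1,3),rv,-Rc.T@o,K,d)[0][:,0]
E
python3 - <<'E'
from h import *
boxes={"scene":(225,185,395,305),"side":(235,140,365,270)}
tiles=[]
for n,(x0,y0,x1,y1) in boxes.items():
    im=cv2.imread(f"pics/{n}0.png")
    m=(im[y0:y1,x0:x1].max(2)<50).astype(np.uint8)
    k,l,s,c=cv2.connectedComponentsWithStats(m)
    for i in range(1,k):
        x,y,w,h,a=s[i]
        if a>12:
            ys,xs=np.where(l==i); t=xs[ys<=ys.min()+1].mean()
            uv=(t+x0,y+y0+1.0); print(n,uv,w,h,a,onplane(n,uv,.115).round(4))
    c=cv2.resize(im[y0:y1,x0:x1],(400*(x1-x0)//(x1-x0),int(400*(y1-y0)/(x1-x0))),interpolation=cv2.INTER_CUBIC)
    tiles.append(cv2.copyMakeBorder(c,0,400-c.shape[0],0,0,cv2.BORDER_CONSTANT))
cv2.imwrite("pics/crop0.png",np.hstack(tiles))
E
```

```text
scene (np.float64(307.5), np.float64(198.0)) 2 14 28 [ 0.5004 -0.0116  0.115 ]
scene (np.float64(255.5), np.float64(217.0)) 4 16 37 [ 0.4966 -0.1789  0.115 ]
scene (np.float64(339.5), np.float64(231.0)) 3 15 33 [ 0.6697 -0.0142  0.115 ]
scene (np.float64(284.2857142857143), np.float64(254.0)) 4 17 52 [ 0.6655 -0.1803  0.115 ]
side (np.float64(354.3529411764706), np.float64(141.0)) 19 12 206 [ 0.4571 -0.2755  0.115 ]
side (np.float64(284.5), np.float64(154.0)) 5 15 58 [ 0.6635 -0.1768  0.115 ]
side (np.float64(337.5), np.float64(162.0)) 5 15 58 [ 0.4944 -0.1734  0.115 ]
side (np.float64(316.3333333333333), np.float64(173.0)) 8 7 19 [ 0.5491 -0.1164  0.115 ]
side (np.float64(284.4), np.float64(175.0)) 11 8 42 [ 0.6418 -0.0906  0.115 ]
side (np.float64(305.22222222222223), np.float64(180.0)) 7 6 24 [ 0.5759 -0.0827  0.115 ]
side (np.float64(320.8333333333333), np.float64(184.0)) 7 4 16 [ 0.5273 -0.0759  0.115 ]
side (np.float64(320.0), np.float64(194.0)) 9 8 29 [ 0.5222 -0.038   0.115 ]
side (np.float64(332.0), np.float64(194.0)) 8 25 92 [ 0.4881 -0.0445  0.115 ]
side (np.float64(353.0), np.float64(194.0)) 2 15 15 [ 0.4285 -0.0559  0.115 ]
side (np.float64(269.5), np.float64(195.0)) 6 15 59 [ 0.6651 -0.0068  0.115 ]
side (np.float64(297.7142857142857), np.float64(196.0)) 8 10 44 [ 0.5838 -0.0185  0.115 ]
side (np.float64(307.375), np.float64(197.0)) 14 10 72 [ 0.5556 -0.0201  0.115 ]
side (np.float64(322.0), np.float64(204.0)) 23 10 56 [ 0.5093 -0.0029  0.115 ]
side (np.float64(312.0), np.float64(237.0)) 19 12 98 [0.5139 0.1128 0.115 ]
```

View pics/crop0.png

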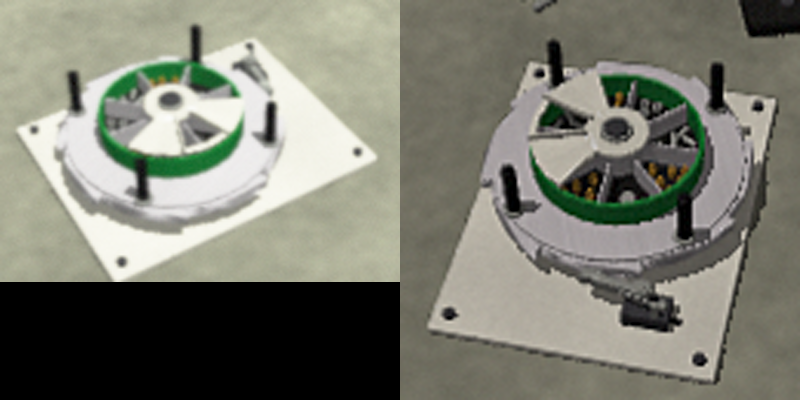

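The crops show the hood's window facing world +x and the pawl block on the +y side. What may be the button is visible at crop (628,197). I'll move the wrist camera over the wheel for a closer look.

```bash
python3 -m handwheel '[[[0,0,-57],[0,0,0],1],[[0,0,-57],[0,0,0],1],[[0,0,-56],[0,0,0],1],[[-41.4,-33.6,0],[0,0,0],1],[[-41.4,-33.6,0],[0,0,0],1],[[-41.4,-33.6,0],[0,0,0],1],[[-41.4,-33.6,0],[0,0,0],1],[[-41.4,-33.6,0],[0,0,0],1],[[-41.4,-33.6,0],[0,0,0],1],[[-41.4,-33.6,0],[0,0,0],1],[[-41.4,-33.6,0],[0,0,0],1],[[-41.4,-33.6,0],[0,0,0],1],[[-41.4,-33.6,0],[0,0,0],1],[[-41.4,-33.6,0],[0,0,0],1],[[-41.4,-33.6,0],[0,0,0],1],[[0,0,0],[0,0,0],1],[[0,0,0],[0,0,0],1]]'
python3 - <<'E'
from h import *
st=readout.get_state(); im=vision.get_image("wrist"); cv2.imwrite("pics/w1.png",im)
np.save("w1.npy",st,allow_pickle=True); print(st["position"],st["clock"])
E
```

```text
clock: 2.22
position: [0.5212, -0.0652, 0.4008]
ee_rot: [-0.001, 0.227, 0.974, 0.0]
contact_force: [0.7, 0.2, 0.4]
width: 0.0002
gripper_force: 0.0
[ 0.52122709 -0.06517405  0.40076363] 2.225
```

View pics/w1.png

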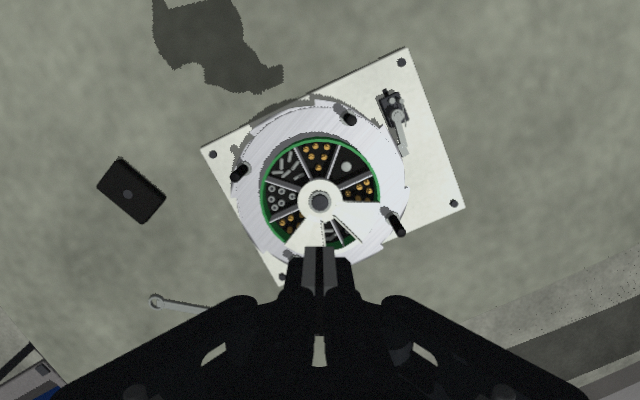

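The wrist view shows the button at (347,167), peg0 near (348,118), peg1 near (238,173), peg3 near (397,222), the window at (338,235) and the pawl block at (393,105). Plate bolts are at (402,62), (213,154), (453,203) and (282,276). The wheel needs about 114° clockwise, so I'll get exact figures.

```bash
python3 - <<'E'
from h import *
st=np.load("w1.npy",allow_pickle=True).item(); im=cv2.imread("pics/w1.png")
def ang(v): return np.degrees(np.arctan2(v[1],v[0]))
# peg axis estimate: mean of scene+side
S=np.array([[.5004,-.0116],[.4966,-.1789],[.6655,-.1803],[.6697,-.0142]])
side=np.array([[.4944,-.1734],[.6635,-.1768],[.6651,-.0068]])
A=S.mean(0); print("axis scene",A,np.linalg.norm(S-A,axis=1))
print("axis side (diag)", (side[0]+side[2])/2, np.linalg.norm(side[0]-side[2]))
g=cv2.cvtColor(im,cv2.COLOR_BGR2GRAY)
def blob(cx,cy,r,lo,hi):
    s=g[cy-r:cy+r+1,cx-r:cx+r+1]; k,l,stt,c=cv2.connectedComponentsWithStats(((s>=lo)&(s<=hi)).astype(np.uint8))
    i=1+stt[1:,4].argmax(); return c[i]+[cx-r,cy-r], stt[i,4]
B=[]
for c in [(402,62),(213,154),(453,203),(282,276)]:
    uv,a=blob(*c,7,0,90); p=onplane("wrist",uv,.012,st); B.append(p[:2]); print("bolt",uv.round(1),a,p.round(4))
B=np.array(B); print("plate centre",B.mean(0), "y axis ang",ang(B[0]-B[1]),ang(B[2]-B[3]),"x",ang(B[2]-B[0]),ang(B[3]-B[1]))
uv,a=blob(319,202,10,0,110); sp=onplane("wrist",uv,.1,st); print("spindle",uv,a,sp)
uv,a=blob(347,167,8,130,255); mk=onplane("wrist",uv,.061,st); print("mark",uv,a,mk)
for n,c in dict(peg0=(348,118),peg1=(238,173),peg3=(397,222)).items():
    s=(g[c[1]-22:c[1]+23,c[0]-22:c[0]+23]<45).astype(np.uint8)
    k,l,stt,cc=cv2.connectedComponentsWithStats(s); i=1+stt[1:,4].argmax()
    ys,xs=np.where(l==i); pts=np.c_[xs,ys]+[c[0]-22,c[1]-22]
    # top = the end farthest from image nadir point below camera
    K,d,Rc,o=campose("wrist",st); nad=proj("wrist",[[o[0],o[1],0]],st)[0]
    D=np.linalg.norm(pts-nad,axis=1); far=pts[np.argsort(D)[-25:]].mean(0); u=(far-nad)/np.linalg.norm(far-nad)
    P=onplane("wrist",far,.115,st); print(n,len(pts),far.round(1),P.round(4))
print(proj("wrist",[[*A,.084]],st))
E
```

```text
axis scene [ 0.58305 -0.09625] [0.11830742 0.11960194 0.11773871 0.11933325]
axis side (diag) [ 0.57975 -0.0901 ] 0.23852473666267826
bolt [401.2  62. ] 50 [0.461  0.1022 0.012 ]
bolt [212.7 154. ] 42 [ 0.4551 -0.2225  0.012 ]
bolt [453.3 203.1] 39 [0.7055 0.097  0.012 ]
bolt [285.3 276.7] 96 [ 0.7028 -0.222   0.012 ]
plate centre [ 0.58108641 -0.06130928] y axis ang 88.95192975201888 89.50862546515745 x -1.2226837535203354 0.12738684689585625
spindle [319.18965517 201.9137931 ] 232 [ 0.57836548 -0.09268722  0.1       ]
mark [346.01538462 166.32307692] 65 [ 0.55782598 -0.03858914  0.061     ]
peg0 100 [352.1 121.2] [ 0.4972 -0.0065  0.115 ]
peg1 176 [232.4 178.5] [ 0.4942 -0.179   0.115 ]
peg3 177 [401.5 233.8] [ 0.6666 -0.0086  0.115 ]
[[318.39046268 202.39771377]]
```

Three views agree on these figures:
- **Axis:** about (0.5805, −0.093).
- **Carousel x:** about −0.7° in world.
- **Peg0:** at 134.3°, around (0.497, −0.007).
- **Mark:** at 112°.

So the wheel has about 113° to go. I'll use the half-open fingers as a fork on peg0, with tool x pointing outward, and hover first.

```bash
python3 -m handwheel '[[[24,20.5,0],[0,0,0],0.06],[[23.7,20.7,0],[0,0,0],0.06],[[0,0,50],[0,0,0.81],0.06],[[0,0,50],[0,0,0.81],0.06],[[0,0,50],[0,0,0.81],0.06],[[0,0,50],[0,0,0.81],0.06],[[0,0,51],[0,0,0],0.06],[[0,0,0],[0,0,0],0.06],[[0,0,0],[0,0,0],0.06]]'
python3 - <<'E'
from h import *
st=readout.get_state(); im=vision.get_image("wrist"); s=vision.get_image("side"); q=st["ee_rot"]
print(R.from_quat([q[1],q[2],q[3],q[0]]).as_matrix().round(3))
s=cv2.resize(s[130:280,230:390],(426,400),interpolation=cv2.INTER_CUBIC)
w=cv2.resize(im[120:400,190:450],(371,400),interpolation=cv2.INTER_CUBIC)
cv2.imwrite("pics/w2.png",np.hstack([w,s]))
E
```

```text
clock: 3.4
position: [0.4983, -0.0068, 0.1523]
ee_rot: [0.002, 0.387, 0.922, 0.001]
contact_force: [0.6, -0.6, 0.5]
width: 0.0398
gripper_force: 0.0
[[-0.7    0.714  0.003]
 [ 0.714  0.7   -0.   ]
 [-0.003  0.002 -1.   ]]
```

View pics/w2.png

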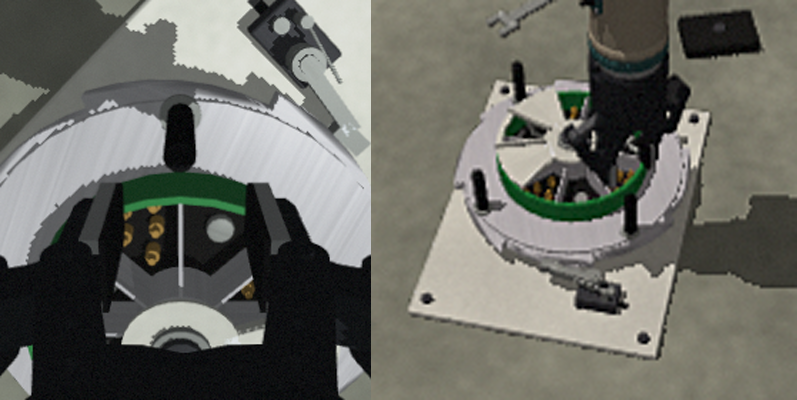

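Peg0 sits centred between the fingers: peg at crop x≈180, fingers at 105 to 250. The radial position is unclear in this view, so I'll check it with the ray before descending.

```bash
python3 - <<'E'
from h import *
st=readout.get_state(); a=371/260
for uv in [(180,165),(180,170)]:
    P=onplane("wrist",(uv[0]/a+190,uv[1]*280/400+120),.115,st); print(P.round(4),np.linalg.norm(P[:2]-[.5805,-.093]))
ph=np.radians(134.3)
pr=lambda n,P:proj(n,P,st)[0]
t=pr("wrist",[.5805+.12*np.cos(ph),-.093+.12*np.sin(ph),.115]); print("expected peg top crop",(t-[190,120])*[a,400/280])
# TCP in side crop
t=pr("side",st["position"]); print("tcp side crop",(t-[230,130])*[426/160,400/150]+[371,0])
E
```

```text
[ 0.4987 -0.0094  0.115 ] 0.11699663722036893
[ 0.5002 -0.011   0.115 ] 0.11476766111141554
expected peg top crop [180.44408406 158.2038234 ]
tcp side crop [626.31605917 172.9144362 ]
```

The radial position agrees within 3 mm, so I'll descend to TCP z≈0.087.

```bash
python3 -m handwheel '[[[0,0,25],[0,0,0],0.06],[[0,0,20],[0,0,0],0.06],[[0,0,20],[0,0,0],0.06],[[0,0,0],[0,0,0],0.3],[[0,0,0],[0,0,0],0.3],[[0,0,0],[0,0,0],0.3]]'
```

```text
clock: 4.25
position: [0.4981, -0.0075, 0.0867]
ee_rot: [0.001, 0.388, 0.922, 0.0]
contact_force: [-0.7, -0.0, 0.7]
width: 0.0298
gripper_force: 0.0
```

```bash
python3 -m handwheel '[[[-0.3,8.4,0],[0,0,0.667],0.3],[[-0.3,8.4,0],[0,0,0.667],0.3],[[-0.3,8.4,0],[0,0,0.667],0.3],[[-0.3,8.4,0],[0,0,0.667],0.3],[[-0.3,8.4,0],[0,0,0.667],0.3],[[-0.3,8.4,0],[0,0,0.667],0.3],[[-0.3,8.4,0],[0,0,0.667],0.3],[[-0.3,8.4,0],[0,0,0.667],0.3],[[-0.3,8.4,0],[0,0,0.667],0.3],[[-0.3,8.4,0],[0,0,0.667],0.3]]'
```

```text
clock: 5.5
position: [0.5706, 0.0257, 0.086]
ee_rot: [-0.001, 0.681, 0.733, -0.002]
contact_force: [-3.4, -3.3, 3.1]
width: 0.0295
gripper_force: 2.4
```

```bash
python3 -m handwheel '[[[-0.3,8.4,0],[0,0,0.667],0.3],[[-0.3,8.4,0],[0,0,0.667],0.3],[[-0.3,8.4,0],[0,0,0.667],0.3],[[-0.3,8.4,0],[0,0,0.667],0.3],[[-0.3,8.4,0],[0,0,0.667],0.3],[[-0.3,8.4,0],[0,0,0.667],0.3],[[-0.3,8.4,0],[0,0,0.667],0.3],[[-0.3,8.4,0],[0,0,0.667],0.3],[[-0.3,8.4,0],[0,0,0.667],0.3],[[-0.3,8.4,0],[0,0,0.667],0.3],[[-0.3,8.4,0],[0,0,0.667],0.3],[[-0.3,8.4,0],[0,0,0.667],0.3],[[-0.3,8.4,0],[0,0,0.667],0.3],[[-0.3,8.4,0],[0,0,0.667],0.3],[[-0.3,8.4,0],[0,0,0.667],0.3],[[-0.3,8.4,0],[0,0,0.667],0.3],[[-0.3,8.4,0],[0,0,0.667],0.3],[[-0.3,8.4,0],[0,0,0.667],0.3],[[0,0,0],[0,0,0],0.3]]'
python3 - <<'E'
from h import *
st=readout.get_state(); w=vision.get_image("wrist"); s=vision.get_image("side")
d=st["position"][:2]-[.5805,-.093]; print(np.degrees(np.arctan2(d[1],d[0])),np.linalg.norm(d),st["contact_force"])
cv2.imwrite("pics/w3full.png",w);cv2.imwrite("pics/s3full.png",s)
s=cv2.resize(s[130:280,230:390],(426,400),interpolation=cv2.INTER_CUBIC)
w=cv2.resize(w[160:400,210:450],(370,370),interpolation=cv2.INTER_CUBIC); w=cv2.copyMakeBorder(w,0,30,0,0,cv2.BORDER_CONSTANT)
cv2.imwrite("pics/w3.png",np.hstack([w,s]))
E
```

```text
clock: 7.88
position: [0.6916, -0.0477, 0.0856]
ee_rot: [-0.001, 0.981, 0.193, -0.001]
contact_force: [-2.1, 0.8, -0.2]
width: 0.0301
gripper_force: 1.2
22.20776120789835 0.11996168138420715 [-2.12952953  0.75268656 -0.24870749]
```

View pics/w3.png

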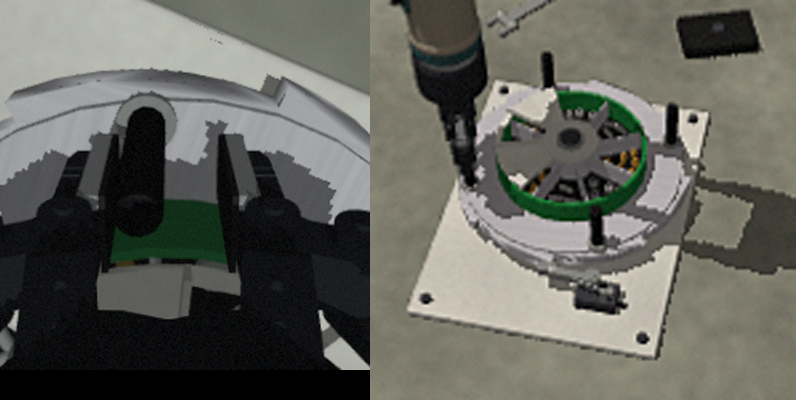

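Peg0 rides against the trailing finger at crop (145,210), at about 26° in world. I'll turn another 10° to be sure the tooth is past the pawl.

```bash
python3 -m handwheel '[[[-0.2,5.2,0],[0,0,0.417],0.3],[[-0.2,5.2,0],[0,0,0.417],0.3],[[-0.2,5.2,0],[0,0,0.417],0.3],[[-0.2,5.2,0],[0,0,0.417],0.3],[[0,0,0],[0,0,0],0.3],[[0,0,0],[0,0,0],0.3]]'
python3 - <<'E'
from h import *
st=readout.get_state(); w=vision.get_image("scene"); s=vision.get_image("side")
d=st["position"][:2]-[.5805,-.093]; print(np.degrees(np.arctan2(d[1],d[0])),np.linalg.norm(d),st["contact_force"],st["clock"])
cv2.imwrite("pics/c4full.png",w);cv2.imwrite("pics/s4full.png",s)
# other pegs: angles
for n,im,b in (("scene",w,(225,185,395,305)),("side",s,(235,140,365,270))):
    x0,y0,x1,y1=b; m=(im[y0:y1,x0:x1].max(2)<50).astype(np.uint8)
    k,l,t,c=cv2.connectedComponentsWithStats(m)
    for i in range(1,k):
        x,y,W,h,a=t[i]
        if a>20 and h>11 and W<9:
            ys,xs=np.where(l==i); P=onplane(n,(xs[ys<=ys.min()+1].mean()+x0,y+y0+1.),.115); e=P[:2]-[.5805,-.093]
            print(n,P.round(4),np.linalg.norm(e).round(4),np.degrees(np.arctan2(e[1],e[0])).round(1))
s=cv2.resize(s[205:255,270:350],(640,400),interpolation=cv2.INTER_CUBIC)
cv2.imwrite("pics/s4.png",s)
E
```

```text
clock: 8.72
position: [0.6993, -0.0688, 0.0855]
ee_rot: [0.001, 0.994, 0.107, 0.001]
contact_force: [-0.5, -0.3, 0.9]
width: 0.0298
gripper_force: 0.0
11.522808625281638 0.12127833912634091 [-0.52166276 -0.27208269  0.94815662] 8.725
scene [ 0.4666 -0.1264  0.115 ] 0.1187 -163.6
scene [ 0.6127 -0.21    0.115 ] 0.1214 -74.6
side [ 0.6094 -0.205   0.115 ] 0.1157 -75.5
side [ 0.4633 -0.1204  0.115 ] 0.1204 -166.8
side [0.5487 0.0229 0.115 ] 0.1202 105.3
```

View pics/s4.png

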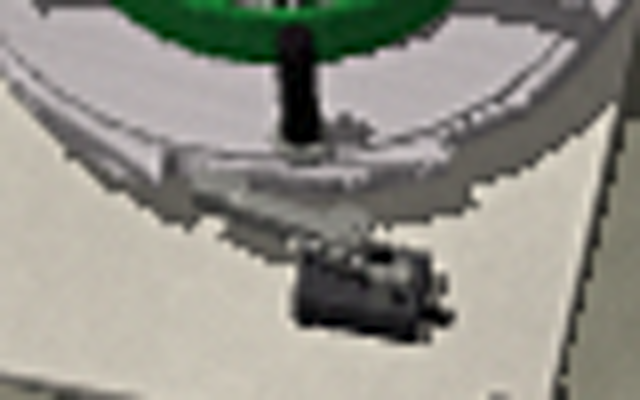

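Peg1 at about 105° puts peg0 at about 15.5°. The tooth at crop (165,165) lies clear beyond the dropped pawl's end at (195,185), by roughly 8–11 mm. I'll draw back through the fork slack, then in small steps.

```bash
python3 -m handwheel '[[[-0.1,-4,0],[0,0,-0.318],0.3],[[-0.1,-4,0],[0,0,-0.318],0.3],[[-0.1,-4,0],[0,0,-0.318],0.3],[[0,-2,0],[0,0,-0.159],0.3],[[0,-1,0],[0,0,-0.08],0.3],[[0,0,0],[0,0,0],0.3]]'
python3 -m handwheel '[[[0,-1,0],[0,0,-0.08],0.3],[[0,-1,0],[0,0,-0.08],0.3],[[0,0,0],[0,0,0],0.3]]'
python3 -m handwheel '[[[0,-1,0],[0,0,-0.08],0.3],[[0,-1,0],[0,0,-0.08],0.3],[[0,0,0],[0,0,0],0.3]]'
```

```text
clock: 9.57
position: [0.6943, -0.054, 0.0853]
ee_rot: [0.0, 0.986, 0.169, 0.0]
contact_force: [-0.1, -0.9, -0.6]
width: 0.0298
gripper_force: 0.8
clock: 9.95
position: [0.6935, -0.0518, 0.0854]
ee_rot: [0.0, 0.984, 0.177, 0.0]
contact_force: [-0.6, -1.9, -0.5]
width: 0.0299
gripper_force: 1.2
clock: 10.32
position: [0.6927, -0.0496, 0.0854]
ee_rot: [-0.0, 0.983, 0.185, 0.0]
contact_force: [-0.2, -1.7, 0.4]
width: 0.0295
gripper_force: 1.0
```

Contact is made, at about 2 N drag. I'll step 0.5 mm at a time, with a force guard between typed moves.

```bash
cat > g.py <<'E'
from h import *
import sys
st=readout.get_state(); d=st["position"][:2]-[.5805,-.093]; u=d/np.linalg.norm(d); t=np.array([-u[1],u[0]])
f=st["contact_force"][:2]@t; fr=st["contact_force"][:2]@u
print("ang %.2f r %.4f Ftan %.2f Frad %.2f clk %.2f"%(np.degrees(np.arctan2(d[1],d[0])),np.linalg.norm(d),f,fr,st["clock"]))
sys.exit(int(abs(f)>float(sys.argv[1])))
E
m(){ :; }
python3 -m handwheel '[[[0,-0.5,0],[0,0,-0.04],0.3],[[0,-0.5,0],[0,0,-0.04],0.3],[[0,0,0],[0,0,0],0.3]]' >/dev/null && python3 g.py 4 &&
python3 -m handwheel '[[[0,-0.5,0],[0,0,-0.04],0.3],[[0,-0.5,0],[0,0,-0.04],0.3],[[0,0,0],[0,0,0],0.3]]' >/dev/null && python3 g.py 4 &&
python3 -m handwheel '[[[0,-0.5,0],[0,0,-0.04],0.3],[[0,0,0],[0,0,0],0.3]]' >/dev/null && python3 g.py 4 &&
python3 -m handwheel '[[[0,-0.5,0],[0,0,-0.04],0.3],[[0,0,0],[0,0,0],0.3]]' >/dev/null && python3 g.py 4 &&
python3 -m handwheel '[[[0,-0.5,0],[0,0,-0.04],0.3],[[0,0,0],[0,0,0],0.3]]' >/dev/null && python3 g.py 4 &&
python3 -m handwheel '[[[0,-0.5,0],[0,0,-0.04],0.3],[[0,0,0],[0,0,0],0.3]]' >/dev/null && python3 g.py 4 &&
python3 -m handwheel '[[[0,-0.5,0],[0,0,-0.04],0.3],[[0,0,0],[0,0,0],0.3]]' >/dev/null && python3 g.py 4 &&
python3 -m handwheel '[[[0,-0.5,0],[0,0,-0.04],0.3],[[0,0,0],[0,0,0],0.3]]' >/dev/null && python3 g.py 4 &&
python3 -m handwheel '[[[0,-0.5,0],[0,0,-0.04],0.3],[[0,0,0],[0,0,0],0.3]]' >/dev/null && python3 g.py 4 &&
python3 -m handwheel '[[[0,-0.5,0],[0,0,-0.04],0.3],[[0,0,0],[0,0,0],0.3]]' >/dev/null && python3 g.py 4
```

```text
ang 21.56 r 0.1203 Ftan -2.13 Frad -0.16 clk 10.70
ang 22.03 r 0.1203 Ftan -2.40 Frad -0.62 clk 11.07
ang 22.27 r 0.1203 Ftan -1.89 Frad -0.27 clk 11.32
ang 22.49 r 0.1203 Ftan -2.75 Frad -0.68 clk 11.57
ang 22.75 r 0.1203 Ftan -2.45 Frad -0.59 clk 11.82
ang 22.98 r 0.1203 Ftan -2.96 Frad -1.04 clk 12.07
ang 23.22 r 0.1203 Ftan -2.04 Frad -0.42 clk 12.32
ang 23.46 r 0.1203 Ftan -2.18 Frad -0.33 clk 12.57
ang 23.69 r 0.1203 Ftan -3.90 Frad -0.51 clk 12.82
ang 23.92 r 0.1203 Ftan -1.36 Frad -0.20 clk 13.07
```

```bash

python3 -m handwheel '[[[0,-0.5,0],[0,0,-0.04],0.3],[[0,0,0],[0,0,0],0.3]]' >/dev/null && python3 g.py 5 &&
python3 -m handwheel '[[[0,-0.5,0],[0,0,-0.04],0.3],[[0,0,0],[0,0,0],0.3]]' >/dev/null && python3 g.py 5 &&
python3 -m handwheel '[[[0,-0.5,0],[0,0,-0.04],0.3],[[0,0,0],[0,0,0],0.3]]' >/dev/null && python3 g.py 5 &&
python3 -m handwheel '[[[0,-0.5,0],[0,0,-0.04],0.3],[[0,0,0],[0,0,0],0.3]]' >/dev/null && python3 g.py 5 &&
python3 -m handwheel '[[[0,-0.5,0],[0,0,-0.04],0.3],[[0,0,0],[0,0,0],0.3]]' >/dev/null && python3 g.py 5 &&
python3 -m handwheel '[[[0,-0.5,0],[0,0,-0.04],0.3],[[0,0,0],[0,0,0],0.3]]' >/dev/null && python3 g.py 5 &&
python3 -m handwheel '[[[0,-0.5,0],[0,0,-0.04],0.3],[[0,0,0],[0,0,0],0.3]]' >/dev/null && python3 g.py 5 &&
python3 -m handwheel '[[[0,-0.5,0],[0,0,-0.04],0.3],[[0,0,0],[0,0,0],0.3]]' >/dev/null && python3 g.py 5 &&
python3 -m handwheel '[[[0,-0.5,0],[0,0,-0.04],0.3],[[0,0,0],[0,0,0],0.3]]' >/dev/null && python3 g.py 5 &&
python3 -m handwheel '[[[0,-0.5,0],[0,0,-0.04],0.3],[[0,0,0],[0,0,0],0.3]]' >/dev/null && python3 g.py 5 &&
python3 -m handwheel '[[[0,-0.5,0],[0,0,-0.04],0.3],[[0,0,0],[0,0,0],0.3]]' >/dev/null && python3 g.py 5 &&
python3 -m handwheel '[[[0,-0.5,0],[0,0,-0.04],0.3],[[0,0,0],[0,0,0],0.3]]' >/dev/null && python3 g.py 5
```

```text
ang 24.16 r 0.1203 Ftan -1.90 Frad -0.70 clk 13.32
ang 24.41 r 0.1203 Ftan -1.21 Frad 0.69 clk 13.57
ang 24.63 r 0.1203 Ftan -2.27 Frad 0.40 clk 13.82
ang 24.70 r 0.1203 Ftan -3.37 Frad -0.06 clk 14.07
ang 24.73 r 0.1202 Ftan -4.06 Frad 0.55 clk 14.32
ang 24.74 r 0.1202 Ftan -6.24 Frad -1.16 clk 14.57
```

Motion stops at 24.7° while the force climbs about 1.5–2 N per 0.5 mm, so the tooth is on the pawl. I'll raise the peg force to about 13–14 N, which is about 10 N on the pawl.

```bash

python3 -m handwheel '[[[0,-0.5,0],[0,0,0],0.3],[[0,0,0],[0,0,0],0.3]]' >/dev/null && python3 g.py 12.5 &&
python3 -m handwheel '[[[0,-0.5,0],[0,0,0],0.3],[[0,0,0],[0,0,0],0.3]]' >/dev/null && python3 g.py 12.5 &&
python3 -m handwheel '[[[0,-0.5,0],[0,0,0],0.3],[[0,0,0],[0,0,0],0.3]]' >/dev/null && python3 g.py 12.5 &&
python3 -m handwheel '[[[0,-0.5,0],[0,0,0],0.3],[[0,0,0],[0,0,0],0.3]]' >/dev/null && python3 g.py 12.5
```

```text
ang 24.74 r 0.1201 Ftan -6.48 Frad -0.71 clk 14.82
ang 24.76 r 0.1202 Ftan -7.96 Frad -0.42 clk 15.07
ang 24.75 r 0.1202 Ftan -8.44 Frad -0.74 clk 15.32
ang 24.78 r 0.1202 Ftan -9.54 Frad -0.60 clk 15.57
```

```bash

python3 -m handwheel '[[[0,-0.5,0],[0,0,0],0.3],[[0,0,0],[0,0,0],0.3]]' >/dev/null && python3 g.py 14 &&
python3 -m handwheel '[[[0,-0.5,0],[0,0,0],0.3],[[0,0,0],[0,0,0],0.3]]' >/dev/null && python3 g.py 14 &&
python3 -m handwheel '[[[0,-0.5,0],[0,0,0],0.3],[[0,0,0],[0,0,0],0.3]]' >/dev/null && python3 g.py 14 &&
python3 -m handwheel '[[[0,-0.5,0],[0,0,0],0.3],[[0,0,0],[0,0,0],0.3]]' >/dev/null && python3 g.py 14
python3 -m handwheel '[[[0,0,0],[0,0,0],0.3],[[0,0,0],[0,0,0],0.3]]' >/dev/null; python3 g.py 99
python3 -m handwheel '[[[0,0,0],[0,0,0],0.3]]' >/dev/null; python3 g.py 99
```

```text
ang 24.80 r 0.1202 Ftan -10.00 Frad -1.23 clk 15.82
ang 24.79 r 0.1202 Ftan -10.47 Frad -1.38 clk 16.07
ang 24.82 r 0.1202 Ftan -12.81 Frad -0.73 clk 16.32
ang 24.83 r 0.1202 Ftan -14.43 Frad -0.33 clk 16.57
ang 24.84 r 0.1202 Ftan -13.37 Frad -0.79 clk 16.82
ang 24.82 r 0.1202 Ftan -14.26 Frad -0.61 clk 16.95
```

The peg force is a steady 13.8 N or so, meaning about 10 N on the pawl, held for 0.5 s. Now I'll unload back to mid-slack.

```bash
python3 -m handwheel '[[[0,2,0],[0,0,0],0.3],[[0,2,0],[0,0,0],0.3],[[0,2,0],[0,0,0],0.3],[[0,2,0],[0,0,0],0.3],[[0,2,0],[0,0,0],0.3],[[0,0,0],[0,0,0],0.3],[[0,0,0],[0,0,0],0.3]]'; python3 g.py 99
```

```text
clock: 17.82
position: [0.6916, -0.0466, 0.0852]
ee_rot: [-0.0, 0.975, 0.222, -0.0]
contact_force: [-0.8, -0.2, -0.5]
width: 0.03
gripper_force: 0.0
ang 22.65 r 0.1204 Ftan 0.15 Frad -0.78 clk 17.82
```

```bash
python3 -m handwheel '[[[0,3,0],[0,0,0],0.3],[[0,0,0],[0,0,0],0.3],[[0,0,-20],[0,0,0],0.3],[[0,0,-30],[0,0,0],0.3],[[0,0,-60],[0,0,0],0.3],[[0,0,-60],[0,0,0],0.3],[[30,0,-60],[0,0,0],0.3],[[30,0,-30],[0,0,0],0.3],[[0,0,0],[0,0,0],0.3],[[0,0,0],[0,0,0],0.3]]'
python3 - <<'E'
from h import *
st=readout.get_state(); w=vision.get_image("wrist"); s=vision.get_image("side")
A=np.array([.5805,-.093]); print(st["clock"],st["position"])
im=s; x0,y0,x1,y1=(235,140,365,270); m=(im[y0:y1,x0:x1].max(2)<50).astype(np.uint8)
k,l,t,c=cv2.connectedComponentsWithStats(m)
for i in range(1,k):
    x,y,W,h,a=t[i]
    if a>20 and h>11 and W<9:
        ys,xs=np.where(l==i); P=onplane("side",(xs[ys<=ys.min()+1].mean()+x0,y+y0+1.),.115); e=P[:2]-A
        print(P.round(4),np.linalg.norm(e).round(4),np.degrees(np.arctan2(e[1],e[0])).round(1))
c=proj("wrist",[[*A,.08]],st)[0]; print(c, proj("wrist",[[A[0]+.058,A[1]-.0007,.061]],st))
cv2.imwrite("pics/w5.png",w); cv2.imwrite("pics/s5.png",cv2.resize(s[205:255,270:350],(640,400),interpolation=cv2.INTER_CUBIC))
E
```

```text
clock: 19.08
position: [0.7443, -0.0248, 0.3394]
ee_rot: [-0.0, 0.975, 0.222, -0.002]
contact_force: [-0.5, -0.3, -1.0]
width: 0.0298
gripper_force: 0.0
19.075 [ 0.74430231 -0.02480014  0.33940702]
[ 0.6222 -0.2026  0.115 ] 0.1173 -69.2
[ 0.4673 -0.132   0.115 ] 0.1197 -161.0
[ 0.6921 -0.0486  0.115 ] 0.1201 21.7
[312.80681235 288.16698939] [[331.43489253 247.97869438]]
```

View pics/w5.png

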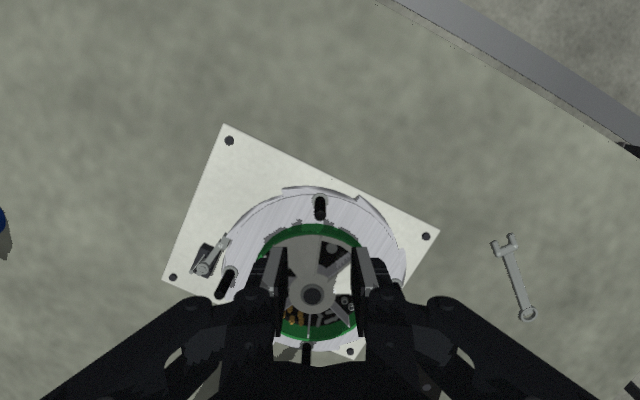

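View pics/s5.png

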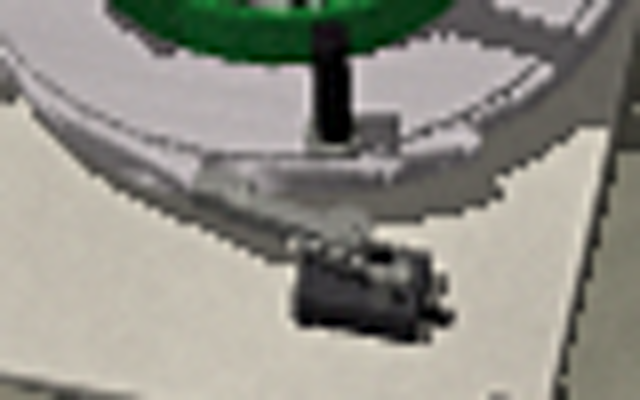

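The button shows at (333,247), in the window and within 2 px of where it was predicted. Peg0 is at 21.7°, and the tooth at crop (197,175) sits against the dropped pawl's end. The gripper is clear, so I'll hand in.

```bash
python3 -c "
from rig import manip; print(manip.sign_off())"
```

```text
the job is handed in; nothing more can be done
None
```

The job is handed in (no verdict came back): the marked compartment is in the window, its tooth was drawn back onto the dropped pawl with about 10 N (worked out from the force at the peg), and the wheel is let go with the gripper clear.

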